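# Click the tile gauge's sliding stop into its second catch

### The job

Set the tile gauge to its second width: with the fingertips push the sliding stop along the rail, over the first click-catch and on until it clicks into the second one, without running past it, and leave it seated there. Only push the stop, never pinch it between the fingers, and leave the tile, sanding block, yellow clip and spatula where they lie.

Things in the scene. Friction and masses are not known exactly. Their poses are not given: they have to be found in the camera images.
- gauge: Fixed aluminium rail of the tile gauge lying on the bench: 400 mm long (its own y), 40 mm wide (x), 18 mm high, with a black end cap 26 mm high at each end. Origin: middle of its underside, on the bench. Its +y axis is the way the stop is to be pushed; its -x side is the side nearer the robot
- stop (a joint): Travel of the black sliding stop along the rail's +y, in m, 0 to 0.30. It drags with about 0.4 N (plus 6 N per m/s) and stays where left. Its shoe (50 mm along the rail, 31 mm high, up to 26 mm either side of the rail's middle line) rides on the rail; on the -x side an upright fence stands out square to the rail over open bench
- rear_centre (a point): Centre of the fence's rear (-y) face, the aluminium face to push on: 84 mm long (rail x) and 50 mm high, from 5 to 55 mm above the bench; this point is on its outer surface, 67.5 mm to the -x side of the rail's middle line and 30 mm above the bench; axes as the rail's. The fence is 16 mm thick. The bench behind it (-y) is open for 80 mm or more
- roller_mid (a point): Centre of the small spring-loaded steel roller (12 mm across) under an arm of the stop (48 mm high) on the rail's +x side, 37 mm from the rail's middle line. It moves along the rail with the stop (the roller's spring lift, up to 4 mm, is not shown in it); axes as the rail's. Along the rail it lies 8 mm further to +y than the pushing face
- catch_first: First click-catch: dark steel block, 26 x 46 x 14 mm, clamped on the rail's +x side, with a black thumb knob and two round cross ridges 22 mm apart on top, up to 20 mm above the bench. Origin on the bench under the rail's middle line, level with the middle between the ridges; axes as the rail's
- catch_first_mid (a point): Where the roller's centre lies when the stop is seated in the first catch; axes as the rail's. To enter, the roller climbs a ridge (the push rises to about 6 N), then drops between the two with a sudden dip in force and draws the stop to the middle by itself from up to about 8 mm off. Pushing on with about 6 N takes it out over the other ridge
- catch_second_mid (a point): The same point for the second click-catch, which has the same shape and action and lies further along to +y, 50 to 140 mm after the first. The rail runs on for 75 mm or more of travel after it
- tile: Blue glazed tile, 100 x 100 x 9 mm, lying loose past the end of the stop's work; origin at the centre of its underside
- block: Beech sanding block, 110 x 60 x 38 mm, lying loose; origin at the centre of its underside
- clip: Yellow tile-leveller clip with its wedge, about 60 x 30 mm and 39 mm high, standing loose; origin at the centre of its underside
- spatula: Stainless spatula, 240 mm long along its own x, lying loose on the +x side of the rail; origin under its middle

How it is judged:
On the way, in this order (a step that is already met when the one before it is completed fails the run):
1. the stop has passed over the first catch (y of roller_mid in the frame of catch_first_mid above 0.012 m).
2. the stop has clicked into the second catch (y of roller_mid in the frame of catch_second_mid between -0.004 and 0.004 m), for 0.2 s.
At the end, for the whole second after the job is handed in: The stop rests in the second catch: its roller within 4 mm of the catch's middle along the rail, and not moving (all of step 2 and velocity of joint stop between -0.005 and 0.005 m/s); the robot touches nothing.
It fails at once if the stop was run past the second catch (roller more than 12 mm beyond its middle) (y of roller_mid in the frame of catch_second_mid above 0.012 m).
It fails at once if the stop's fence was pinched between the fingers (both faces pressed at once with over 1 N) (contact force between each of stop_c5, stop_c6 and the fingers above 1 N).
It fails at once if the tile, sanding block, clip or spatula was moved by more than 15 mm or lifted (distance of any of tile, block, clip, spatula from where it was at the start of the episode above 0.015 m).
It also fails if it takes over 51 s, if anything falls off the work surface, if the arm or the gripper's body presses on something with over 40 N, if the wrist force passes 120 N, or if a joint passes its speed limit or range.

### The arm

A 7-joint arm with a two-finger parallel gripper is mounted at the origin on the work surface. World frame = base frame: x ahead of the robot, y to its left, z up, the work surface at z = 0. Lengths are in m, angles in rad, forces in N, time in s.
With the tool pointing down it reaches from about 0.4 to 0.9 m from the base axis. Payload 5.5 kg.
Tool frame: the origin (TCP) lies on the centre line of the jaws, within the pads' length; the fingertips stand 22 mm ahead of it and the grasp point (between the pads) lies 3 mm ahead of it; z points along the fingers, y is the line along which they close (so a half turn about z gives the same grasp; the last joint's range is limited). The gripper opens to 92 mm and grips with 3 to 60 N. Pads are 19 mm wide; open, the fingers measure 130 mm over their backs; the gripper's body (75 mm by 190 mm) begins 47 mm behind the grasp point.
Start: joints at [-0.868, 0.501, -0.427, 1.55, 0.221, 1.138, -0.21], TCP at [0.277, 0.588, 0.249] pointing down, gripper open.
Joint ranges: [-2.88, 2.88], [-0.31, 2.03], [-1.54, 1.56], [0.2, 2.42], [-1.41, 4.55], [0.19, 2.02], [-2.57, 2.57]. Speed limits (rad/s): [2.57, 2.57, 3.14, 3.14, 3.14, 3.14, 3.14].

### API

Orientations are given as a unit quaternion [x, y, z, w].
In Python, from cell import manip gives the robot as it stands.
- The arm moves only by the tool servo_tool, never from a script. Its arguments are lists of equal length, an entry for each row: "offset": the shift along the tool's x, y, z in units of 50 cm (1.0 is 50 cm), a list of three; "rot": the turn, a rotation vector about the tool's x, y, z in units of pi rad (1.0 is pi rad), a list of three; "claw": the opening, from 0 (shut) to 1 (fully open). A call has 1 to 8 rows; each row is the pose to reach, as a shift and turn from the pose commanded when the call began, along the tool's axes at that moment, turning the shorter way round; what a row does not reach only later rows make up. A row lasts 1/8 s, in which the tool goes at most 62.5 mm and 10.7 degrees, less where a joint would pass 70% of its speed; a pose out of reach is approached as far as the arm can. A call with a number of a shift or a turn outside -1 to 1 is refused whole. A call with a gripper value outside its range is refused whole. The fingers move at their own pace and stop on an object; "grip_force" is the grip in N (left out, the last holds). Time passes only in rows, so rows that repeat a pose let the fingers close. It gives the time, the measured TCP pose, the force, the opening and the grip force at its end, in the units of the state.
- manip.state(): the state, without advancing time (a new reading comes with each control period).
- manip.capture(name): name is "scene" or "top" or "wrist"; returns a dict with "frame" (384x512x3 uint8, blue, green, red), "range_z" (384x512 float32, m along the optical axis (not along the pixel's ray), 0 where there is no reading), "fx", "fy", "cx", "cy" (pixels), "dist_coeffs" ([k1, k2, p1, p2, k3] as OpenCV has them; the pictures are not rectified), "rvec" (rotation vector, rad) and "tvec" (3), from world to camera coordinates, as OpenCV has them. Camera axes: x right, y down, z forward; pixel columns grow to the right and rows downward; lengths in m; the calibration is good to about 2 mm. A picture is of the moment at which its call begins.
- manip.hand_in(): hands the job in; it is judged then, once.
The state is a dict: "time_s": time; "joints": joint angles; "qvel": joint speeds; "effort": joint torques, N m; "eef_pos": TCP position; "tcp_rot": TCP orientation; "wrist_force": force on the tool from outside, world axes, zero at the start; "torque": the same for the moment, N m; "gripper_width": finger opening in m; "finger_force": force on a finger pad.
Only numpy, scipy, OpenCV 4.12 (cv2) and the standard library are available. Lean on these libraries where they do the work, as an engineer would, in place of code of your own. Each camera call takes 0.05 s, during which the arm holds its last target. There are 200 camera calls.

## Working session

There is one attempt and no reset: what is moved stays moved. The work goes in short steps, Python scripts to look and compute and a tool call to move; the robot and the scene stay as the last step left them, time stands still between calls to the robot, and variables do not carry over. Pictures are saved under pics/ and viewed, at most 10 in all, crops included, and the job is handed in when it is done.

Besides the shell and the picture viewer there is one more tool, called after "Request:" in YAML: its name, and indented under it one key for each argument. servo_tool: Moves the arm, as the interface text tells. Shifts and turns lie within -1 to 1; 1 stands for 50 cm of shift or pi rad of turn. Its arguments: {"type":"object","properties":{"offset":{"type":"array"},"rot":{"type":"array"},"claw":{"type":"array"},"grip_force":{"type":"number"}},"required":["offset","rot","claw"]}

```bash
mkdir -p pics; cat > h.py <<'E'
import numpy as np, cv2
from cell import manip
def save(n):
    c=manip.capture(n); cv2.imwrite(f'pics/{n}.png',c['frame']); np.savez(f'{n}.npz',**c); return c
def load(n): return dict(np.load(f'{n}.npz'))
def K(c): return np.array([[c['fx'],0,c['cx']],[0,c['fy'],c['cy']],[0,0,1.]],float)
def cloud(c):
    h,w=c['range_z'].shape
    u,v=np.meshgrid(np.arange(w),np.arange(h))
    p=cv2.undistortPoints(np.stack([u,v],-1).reshape(-1,1,2).astype(np.float64),K(c),c['dist_coeffs']).reshape(h,w,2)
    z=c['range_z'][...,None].astype(float)
    P=np.concatenate([p*z,z],-1)-np.ravel(c['tvec'])
    R=cv2.Rodrigues(np.ravel(c['rvec']))[0]
    W=P@R; W[c['range_z']==0]=np.nan
    return W
def ray(c,px,zp):
    p=cv2.undistortPoints(np.array(px,float).reshape(-1,1,2),K(c),c['dist_coeffs']).reshape(-1,2)
    R=cv2.Rodrigues(np.ravel(c['rvec']))[0]
    d=np.c_[p,np.ones(len(p))]@R; o=-R.T@np.ravel(c['tvec'])
    return o+d*((zp-o[2])/d[:,2])[:,None]
E
python3 - <<'E'
from h import *
for n in('top','scene'):
    c=save(n); print(n,-cv2.Rodrigues(np.ravel(c['rvec']))[0].T@np.ravel(c['tvec']),c['fx'])
s=manip.state(); print(s)
a=[cv2.imread(f'pics/{n}.png') for n in('top','scene')]
E
```

```text
top [ 0.52253321 -0.03383202  0.94013896] 404.23680313776924
scene [ 1.20290238 -0.14546816  0.65802268] 383.603482738708
{'time_s': 0.1, 'joints': array([-0.8677846 ,  0.50176203, -0.42677489,  1.5513665 ,  0.22080261,
        1.13829839, -0.21029695]), 'qvel': array([-1.84955081e-04, -6.90313767e-04,  2.75738643e-04, -2.80582748e-03,
        9.19126460e-05,  5.47251629e-04,  1.90642470e-03]), 'effort': array([-1.11008040e-02, -5.67865133e+01, -5.83867460e+00, -2.79910862e+01,
       -6.90984540e-02,  2.39558337e-02,  5.05322419e-05]), 'eef_pos': array([0.27654646, 0.5875668 , 0.24776542]), 'tcp_rot': array([ 2.18123978e-01,  9.75920660e-01, -8.65259785e-04, -2.15791602e-04]), 'wrist_force': array([ 0.41454488, -0.38185232,  0.40587341]), 'torque': array([ 0.04875811,  0.00500038, -0.00394276]), 'finger_force': 0.0, 'gripper_width': 0.09176453000887459}
```

View pics/top.png

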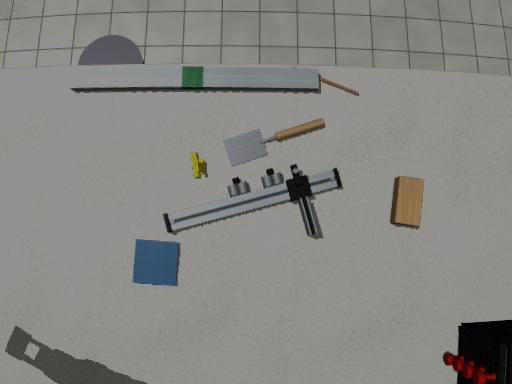

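View pics/scene.png

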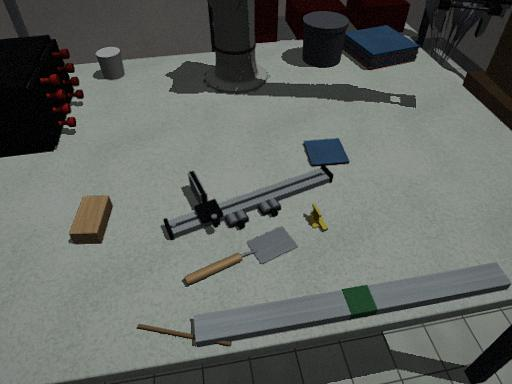

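The top view shows the rail from (337,178) to (168,222), the stop's shoe at (298,188) and its fence running to (313,233). The catches are at (272,180) and (238,187), and the push goes left, which is world +y.

```bash
python3 - <<'E'
from h import *
c=load('top'); W=cloud(c)
f=c['frame']
# caps & rail by rays
ends=ray(c,[(338,178),(168,222)],.026); print(ends, np.linalg.norm(ends[0]-ends[1]))
# rail top points
m=np.zeros(f.shape[:2],np.uint8); cv2.line(m,(338,178),(168,222),255,26)
z=W[...,2]
sel=(m>0)&(z>.011)&(z<.022)
P=W[sel][:,:2]
print(len(P)); r=cv2.minAreaRect(P.astype(np.float32)); print(r)
crop=f[140:260,140:360]
hh=np.nan_to_num(z)[140:260,140:360]
hv=cv2.applyColorMap(np.uint8(np.clip(hh/.06,0,1)*255),cv2.COLORMAP_JET)
big=np.vstack([cv2.resize(x,None,fx=2.5,fy=2.5,interpolation=cv2.INTER_CUBIC if i==0 else 0) for i,x in enumerate((crop,hv))])
cv2.imwrite('pics/crop.png',big)
E
```

```text
[[ 0.64832323 -0.24178275  0.026     ]
 [ 0.54415461  0.14567427  0.026     ]] 0.4012157065815397
2693
((0.5997148156166077, -0.04511028528213501), (0.05898887291550636, 0.3946162164211273), 13.846761703491211)
```

View pics/crop.png

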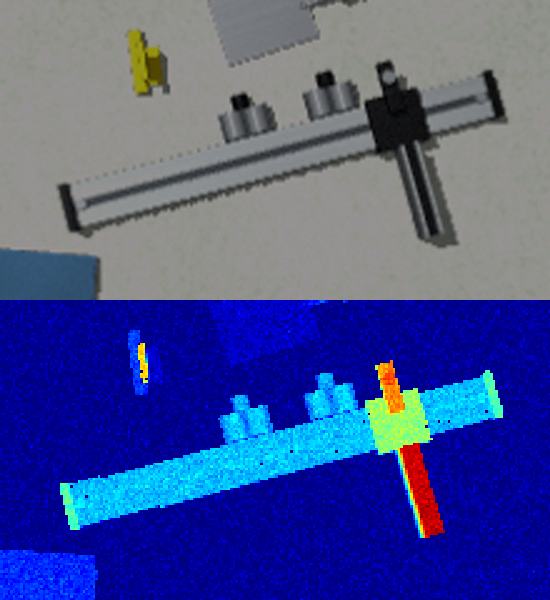

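```bash
python3 - <<'E'
from h import *
for n in ('top','scene'):
    c=load(n); W=cloud(c).reshape(-1,3); W=W[~np.isnan(W[:,0])]
    o=np.array([.5962,-.0481]); t=np.deg2rad(15.05)
    for it in range(4):
        ex=np.array([np.cos(t),np.sin(t)]); ey=np.array([-np.sin(t),np.cos(t)])
        G=np.c_[(W[:,:2]-o)@ex,(W[:,:2]-o)@ey,W[:,2]]
        # rail top midline by y-bins, using edges
        ys,ms=[],[]
        for y in np.arange(-.185,.19,.01):
            s=G[(abs(G[:,1]-y)<.005)&(abs(G[:,0])<.035)&(G[:,2]>.012)&(G[:,2]<.023)]
            if len(s)<10: continue
            lo,hi=np.percentile(s[:,0],[2,98])
            if .034<hi-lo<.044: ys.append(y);ms.append((lo+hi)/2)
        p=np.polyfit(ys,ms,1); o=o+ex*p[1]; t-=p[0]
        caps=G[(abs(G[:,0])<.025)&(G[:,2]>.023)&(G[:,2]<.03)&(abs(abs(G[:,1])-.198)<.012)]
        if len(caps): 
            a=caps[caps[:,1]<0,1];b=caps[caps[:,1]>0,1]; sh=(np.median(a)+np.median(b))/2; o=o+ey*sh
    print(n,o,np.degrees(t),len(ys),np.median(a),np.median(b))
    q=lambda s,k:np.round(np.percentile(s[:,k],[1,50,99]),4) if len(s) else None
    F=G[(G[:,0]>-.12)&(G[:,0]<-.03)&(G[:,2]>.05)&(G[:,2]<.062)&(abs(G[:,1])<.19)]; print('fence',q(F,0),q(F,1),q(F,2))
    F=G[(abs(G[:,0])<.02)&(G[:,2]>.027)&(G[:,2]<.036)&(abs(G[:,1])<.19)]; print('shoe',q(F,0),q(F,1))
    F=G[(G[:,0]>.03)&(G[:,0]<.06)&(G[:,2]>.042)&(abs(G[:,1])<.19)]; print('arm',q(F,0),q(F,1),q(F,2))
    F=G[(G[:,0]>.026)&(G[:,0]<.045)&(G[:,2]>.012)&(G[:,2]<.025)&(G[:,1]<.06)&(G[:,1]>-.1)]
    h,e=np.histogram(F[:,1],np.arange(-.1,.06,.003)); 
    for k in range(len(h)):
        s=F[(F[:,1]>=e[k])&(F[:,1]<e[k+1])]
        if len(s): print(round(e[k]+.0015,4),h[k],np.median(s[:,2]).round(4))
E
```

```text
top [ 0.59612467 -0.04572946] 15.296639933179993 23 -0.19993363851821405 0.19993365452368794
fence [-0.1066 -0.0692 -0.0308] [-0.1171 -0.1083 -0.1004] [0.0513 0.0559 0.0593]
shoe [-0.0195 -0.0021  0.0196] [-0.1326 -0.1072 -0.0834]
arm [0.0306 0.04   0.0517] [-0.1148 -0.108  -0.101 ] [0.0423 0.0456 0.051 ]
-0.0775 7 0.0153
-0.0745 9 0.0169
-0.0715 9 0.0204
-0.0685 12 0.0211
-0.0655 12 0.0207
-0.0625 11 0.0205
-0.0595 11 0.017
-0.0565 11 0.0157
-0.0535 9 0.0155
-0.0505 10 0.0189
-0.0475 10 0.0198
-0.0445 12 0.0202
-0.0415 10 0.0199
-0.0385 11 0.0196
-0.0355 12 0.0159
-0.0325 5 0.0136
0.0035 6 0.0151
0.0065 11 0.0151
0.0095 11 0.0197
0.0125 10 0.0198
0.0155 11 0.02
0.0185 11 0.0188
0.0215 11 0.0192
0.0245 10 0.0155
0.0275 10 0.0144
0.0305 11 0.018
0.0335 12 0.0213
0.0365 11 0.021
0.0395 11 0.0193
0.0425 10 0.0188
0.0455 11 0.0161
0.0485 7 0.0153
scene [ 0.59851757 -0.04643489] 15.61287779401257 23 -0.20025227619344285 0.20025250670235625
fence [-0.1116 -0.0692 -0.0313] [-0.1164 -0.109  -0.1001] [0.0507 0.0563 0.0589]
shoe [-0.0195 -0.0028  0.0189] [-0.1332 -0.115  -0.0838]
arm [0.0312 0.0414 0.0515] [-0.1155 -0.1091 -0.102 ] [0.0424 0.0457 0.0502]
-0.0775 11 0.0152
-0.0745 13 0.0172
-0.0715 10 0.0196
-0.0685 13 0.0208
-0.0655 10 0.0212
-0.0625 9 0.021
-0.0595 7 0.0177
-0.0565 7 0.0158
-0.0535 11 0.0167
-0.0505 10 0.019
-0.0475 12 0.0208
-0.0445 7 0.0209
-0.0415 12 0.0203
-0.0385 8 0.019
-0.0355 6 0.0156
-0.0325 2 0.014
0.0035 11 0.0151
0.0065 10 0.0167
0.0095 14 0.0192
0.0125 12 0.0214
0.0155 8 0.0208
0.0185 7 0.0211
0.0215 6 0.0198
0.0245 7 0.0164
0.0275 8 0.016
0.0305 12 0.019
0.0335 11 0.021
0.0365 11 0.0208
0.0395 8 0.021
0.0425 5 0.0197
0.0455 6 0.0166
0.0485 4 0.0147
```

Request:
servo_tool:
  offset:
    - [-0.61,-0.6,0]
    - [-0.61,-0.6,0]
    - [-0.61,-0.6,0]
    - [-0.61,-0.6,0]
    - [-0.61,-0.6,0]
    - [-0.61,-0.6,0]
    - [-0.61,-0.6,0]
    - [-0.61,-0.6,0]
  rot:
    - [0,0,0.274]
    - [0,0,0.274]
    - [0,0,0.274]
    - [0,0,0.274]
    - [0,0,0.274]
    - [0,0,0.274]
    - [0,0,0.274]
    - [0,0,0.274]
  claw: [0,0,0,0,0,0,0,0]

```text
time_s: 1.1
eef_pos: [0.4262, 0.1821, 0.2485]
tcp_rot: [0.609, 0.793, -0.001, 0.001]
wrist_force: [0.5, 0.9, -0.9]
gripper_width: 0.0162
finger_force: 0.0
```

```bash
cat >> h.py <<'E'
from scipy.spatial.transform import Rotation as Ro
O=np.array([.5972,-.0460]); T=np.deg2rad(15.4)
EX=np.array([np.cos(T),np.sin(T)]); EY=np.array([-np.sin(T),np.cos(T)])
def where():
    s=manip.state(); p=s['eef_pos'][:2]-O; R=Ro.from_quat(s['tcp_rot']).as_matrix()
    print('t',s['time_s'],'gauge x,y',p@EX,p@EY,'z',s['eef_pos'][2],'xaxis deg',np.degrees(np.arctan2(R[1,0],R[0,0])),'F ey',s['wrist_force'][:2]@EY, 'F', s['wrist_force'],'w',s['gripper_width'])
    return s,R
def to(gx,gy,z):
    s,R=where(); w=np.r_[O+gx*EX+gy*EY,z]-s['eef_pos']
    print('offset',np.round(R.T@w/.5,4),'turn z',-(T+np.pi/2-np.arctan2(R[1,0],R[0,0]))/np.pi)
E
python3 -c "
from h import *
to(-.067,-.16,.15)"
```

```text
t 1.1 gauge x,y -0.10427816880017787 0.26530358273762733 z 0.24848061788095854 xaxis deg 105.00947857596148 F ey 0.73219306150034 F [ 0.51258023  0.90064933 -0.88785816] w 0.016244061378429174
offset [-0.8497  0.0805  0.1984] turn z -0.0021695634668806077
```

Request:
servo_tool:
  offset:
    - [-0.85,0.08,0.198]
    - [-0.85,0.08,0.198]
    - [-0.85,0.08,0.198]
    - [-0.85,0.08,0.198]
    - [-0.85,0.08,0.198]
    - [-0.85,0.08,0.198]
    - [-0.85,0.08,0.198]
    - [-0.85,0.08,0.198]
  rot:
    - [0,0,-0.002]
    - [0,0,-0.002]
    - [0,0,-0.002]
    - [0,0,-0.002]
    - [0,0,-0.002]
    - [0,0,-0.002]
    - [0,0,-0.002]
    - [0,0,-0.002]
  claw: [0,0,0,0,0,0,0,0]

```text
time_s: 2.1
eef_pos: [0.5764, -0.2171, 0.1476]
tcp_rot: [0.606, 0.796, -0.002, -0.0]
wrist_force: [-0.1, -0.1, 0.8]
gripper_width: 0.0008
finger_force: 0.0
```

```bash
python3 -c "
from h import *
to(-.067,-.16,.042)
c=save('wrist')"
```

```text
t 2.1 gauge x,y -0.06550641299554198 -0.1594698246848209 z 0.14755659987550845 xaxis deg 105.46148203326433 F ey -0.03578286492823009 F [-0.07903688 -0.05888587  0.77004026] w 0.0007540910411886633
offset [-0.0008 -0.0024  0.2111] turn z 0.00034156685146850656
```

View pics/wrist.png

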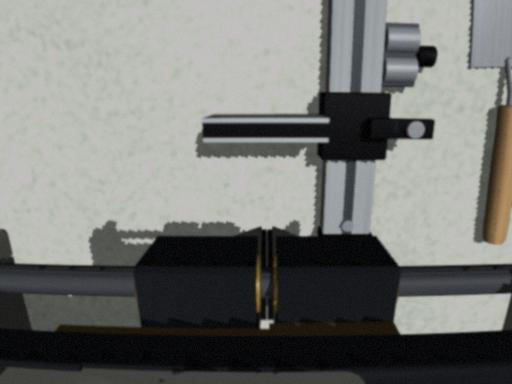

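The wrist view shows the fence at columns 203–328, row 128, and the closed fingers centred at column 265, squarely behind the pushing face. Clear to descend.

Request:
servo_tool:
  offset:
    - [0,-0.002,0.1]
    - [0,-0.002,0.17]
    - [0,-0.002,0.205]
    - [0,-0.002,0.205]
    - [0,-0.002,0.205]
  rot:
    - [0,0,0]
    - [0,0,0]
    - [0,0,0]
    - [0,0,0]
    - [0,0,0]
  claw: [0,0,0,0,0]

```text
time_s: 2.78
eef_pos: [0.5774, -0.212, 0.0487]
tcp_rot: [0.603, 0.798, 0.001, 0.001]
wrist_force: [1.5, -0.1, 0.5]
gripper_width: 0.0007
finger_force: 0.0
```

Request:
servo_tool:
  offset:
    - [0.02,0,0]
    - [0.04,0,0]
    - [0.05,0,0]
    - [0.06,0,0]
    - [0.07,0,0]
    - [0.08,0,0]
    - [0.09,0,0]
    - [0.09,0,0]
  rot:
    - [0,0,0]
    - [0,0,0]
    - [0,0,0]
    - [0,0,0]
    - [0,0,0]
    - [0,0,0]
    - [0,0,0]
    - [0,0,0]
  claw: [0,0,0,0,0,0,0,0]

```text
time_s: 3.78
eef_pos: [0.5634, -0.1682, 0.047]
tcp_rot: [0.603, 0.798, 0.0, -0.0]
wrist_force: [0.9, -0.5, -0.7]
gripper_width: 0.0007
finger_force: 0.0
```

```bash
cat >> h.py <<'E'
def roller():
    c=save('top'); W=cloud(c).reshape(-1,3); W=W[~np.isnan(W[:,0])]; d=W[:,:2]-np.array([.59612,-.04573])
    t=np.deg2rad(15.3); G=np.c_[d@[np.cos(t),np.sin(t)],d@[-np.sin(t),np.cos(t)],W[:,2]]
    out=[]
    for a,b,z0,z1 in((.03,.055,.042,.055),(-.018,.018,.027,.036)):
        F=G[(G[:,0]>a)&(G[:,0]<b)&(G[:,2]>z0)&(G[:,2]<z1)&(abs(G[:,1])<.185)]
        out+=[len(F),np.round(np.percentile(F[:,1],[2,98]),4) if len(F) else 0]
    print('arm, shoe y (top cam frame; catches -.0555, .0265)',out)
E
python3 -c "
from h import *
where(); roller()"
```

```text
t 3.775 gauge x,y -0.0650382752508569 -0.10885453711226106 z 0.04703214426266373 xaxis deg 105.88090321553568 F ey -0.6826240058833952 F [ 0.8865315  -0.46385466 -0.72009212] w 0.000748089144173075
arm, shoe y (top cam frame; catches -.0555, .0265) [34, array([-0.0953, -0.0822]), 192, array([-0.1128, -0.0642])]
```

Request:
servo_tool:
  offset:
    - [0.01,0,0]
    - [0.02,0,0]
    - [0.03,0,0]
    - [0.04,0,0]
    - [0.05,0,0]
    - [0.06,0,0]
    - [0.07,0,0]
    - [0.08,0,0]
  rot:
    - [0,0,0]
    - [0,0,0]
    - [0,0,0]
    - [0,0,0]
    - [0,0,0]
    - [0,0,0]
    - [0,0,0]
    - [0,0,0]
  claw: [0,0,0,0,0,0,0,0]

```text
time_s: 4.82
eef_pos: [0.5533, -0.1319, 0.0473]
tcp_rot: [0.603, 0.798, -0.0, 0.001]
wrist_force: [2.6, -5.0, -4.0]
gripper_width: 0.0006
finger_force: 2.7
```

```bash
python3 -c "
from h import *
where(); roller()"
```

```text
t 4.825 gauge x,y -0.06509801249122094 -0.0711207084988368 z 0.04728495811860501 xaxis deg 105.79628742686542 F ey -5.510789921065674 F [ 2.62563872 -4.99279996 -3.95001231] w 0.0005910479658799981
arm, shoe y (top cam frame; catches -.0555, .0265) [32, array([-0.0578, -0.0452]), 141, array([-0.069 , -0.0273])]
```

Request:
servo_tool:
  offset:
    - [0.008,0,0]
    - [0.016,0,0]
    - [0.024,0,0]
    - [0.032,0,0]
    - [0.04,0,0]
    - [0.048,0,0]
    - [0.056,0,0]
    - [0.06,0,0]
  rot:
    - [0,0,0]
    - [0,0,0]
    - [0,0,0]
    - [0,0,0]
    - [0,0,0]
    - [0,0,0]
    - [0,0,0]
    - [0,0,0]
  claw: [0,0,0,0,0,0,0,0]

```text
time_s: 5.88
eef_pos: [0.5446, -0.1015, 0.0472]
tcp_rot: [0.603, 0.798, 0.0, 0.0]
wrist_force: [0.8, -0.6, -1.0]
gripper_width: 0.0004
finger_force: 0.2
```

```bash
python3 -c "
from h import *
where(); roller()"
```

```text
t 5.875 gauge x,y -0.06545267298786384 -0.03950890267673832 z 0.047226643204572295 xaxis deg 105.85012058627002 F ey -0.8073661432301434 F [ 0.76305764 -0.62725278 -1.0410914 ] w 0.0003833510384926299
arm, shoe y (top cam frame; catches -.0555, .0265) [32, array([-0.0265, -0.0136]), 103, array([-0.0107,  0.0046])]
```

Request:
servo_tool:
  offset:
    - [0.008,0,0]
    - [0.016,0,0]
    - [0.024,0,0]
    - [0.032,0,0]
    - [0.04,0,0]
    - [0.046,0,0]
    - [0.05,0,0]
    - [0.05,0,0]
  rot:
    - [0,0,0]
    - [0,0,0]
    - [0,0,0]
    - [0,0,0]
    - [0,0,0]
    - [0,0,0]
    - [0,0,0]
    - [0,0,0]
  claw: [0,0,0,0,0,0,0,0]

```text
time_s: 6.92
eef_pos: [0.5378, -0.0777, 0.0472]
tcp_rot: [0.603, 0.798, -0.0, 0.0]
wrist_force: [-0.1, -0.1, 0.3]
gripper_width: 0.0005
finger_force: 0.3
```

```bash
python3 -c "
from h import *
where(); roller()"
```

```text
t 6.925 gauge x,y -0.06565678622540158 -0.014812896550369069 z 0.04721609550011848 xaxis deg 105.8408553544943 F ey -0.12182538742937823 F [-0.06590181 -0.14451476  0.2825259 ] w 0.0004906487697341167
arm, shoe y (top cam frame; catches -.0555, .0265) [30, array([-0.0009,  0.0114]), 36, array([0.0196, 0.0292])]
```

Now the slow creep over the crest, 1 mm per row.

Request:
servo_tool:
  offset:
    - [0.002,0,0]
    - [0.004,0,0]
    - [0.006,0,0]
    - [0.008,0,0]
    - [0.01,0,0]
    - [0.012,0,0]
    - [0.014,0,0]
    - [0.016,0,0]
  rot:
    - [0,0,0]
    - [0,0,0]
    - [0,0,0]
    - [0,0,0]
    - [0,0,0]
    - [0,0,0]
    - [0,0,0]
    - [0,0,0]
  claw: [0,0,0,0,0,0,0,0]

```text
time_s: 7.98
eef_pos: [0.5356, -0.0696, 0.0472]
tcp_rot: [0.603, 0.798, 0.0, -0.0]
wrist_force: [0.7, -1.7, -1.6]
gripper_width: 0.0005
finger_force: 1.1
```

Request:
servo_tool:
  offset:
    - [0.002,0,0]
    - [0.004,0,0]
    - [0.006,0,0]
    - [0.006,0,0]
  rot:
    - [0,0,0]
    - [0,0,0]
    - [0,0,0]
    - [0,0,0]
  claw: [0,0,0,0]

```text
time_s: 8.48
eef_pos: [0.5342, -0.0664, 0.047]
tcp_rot: [0.603, 0.798, -0.0, -0.001]
wrist_force: [0.2, -0.7, 0.4]
gripper_width: 0.0001
finger_force: 0.0
```

```bash
python3 -c "
from h import *
where(); roller()"
```

```text
t 8.475 gauge x,y -0.06611390162913126 -0.002953359087844224 z 0.04703459328417887 xaxis deg 105.88055419210862 F ey -0.7587221923492786 F [ 0.20472701 -0.73058712  0.37475745] w 0.0001474833792362963
arm, shoe y (top cam frame; catches -.0555, .0265) [35, array([0.0105, 0.0237]), 19, array([-0.0046,  0.0415])]
```

Request:
servo_tool:
  offset:
    - [0.002,0,0]
    - [0.004,0,0]
    - [0.006,0,0]
    - [0.006,0,0]
  rot:
    - [0,0,0]
    - [0,0,0]
    - [0,0,0]
    - [0,0,0]
  claw: [0,0,0,0]

```text
time_s: 9.02
eef_pos: [0.5339, -0.064, 0.0472]
tcp_rot: [0.603, 0.798, 0.0, -0.0]
wrist_force: [-0.3, -0.3, -0.0]
gripper_width: 0.0003
finger_force: 0.0
```

```bash
python3 -c "
from h import *
where(); roller()"
```

```text
t 9.025 gauge x,y -0.065788311720138 -0.0005526582533047185 z 0.04718907195876715 xaxis deg 105.85278439282317 F ey -0.1767538729536867 F [-0.33419138 -0.27538814 -0.02971231] w 0.0003023420026864079
arm, shoe y (top cam frame; catches -.0555, .0265) [32, array([0.0197, 0.032 ]), 32, array([0.038 , 0.0503])]
```

It has clicked: the roller jumped ahead to within about 1 mm of the catch middle, with no contact force. I'll back off and lift, then check.

Request:
servo_tool:
  offset:
    - [-0.02,0,0]
    - [-0.06,0,0]
    - [-0.08,0,-0.05]
    - [-0.08,0,-0.15]
    - [-0.08,0,-0.25]
    - [-0.08,0,-0.25]
    - [-0.08,0,-0.25]
    - [-0.08,0,-0.25]
  rot:
    - [0,0,0]
    - [0,0,0]
    - [0,0,0]
    - [0,0,0]
    - [0,0,0]
    - [0,0,0]
    - [0,0,0]
    - [0,0,0]
  claw: [0,0,0,0,0,0,0,0]

```text
time_s: 10.07
eef_pos: [0.5438, -0.1031, 0.1707]
tcp_rot: [0.603, 0.798, -0.001, -0.001]
wrist_force: [0.4, -0.7, -0.4]
gripper_width: 0.0004
finger_force: 0.0
```

```bash
python3 -c "
from h import *
where(); roller(); roller(); save('wrist'); c=save('scene')
cv2.imwrite('pics/end.png',np.hstack([cv2.resize(c['frame'][150:270,150:350],(400,240)),cv2.resize(cv2.imread('pics/wrist.png'),(320,240))]))"
```

```text
t 10.075 gauge x,y -0.06666724396013753 -0.04089190574981659 z 0.1707196713881018 xaxis deg 105.80131233287639 F ey -0.7714706744582807 F [ 0.39090305 -0.69252895 -0.35308107] w 0.0004044401037396822
arm, shoe y (top cam frame; catches -.0555, .0265) [58, array([0.0193, 0.0324]), 319, array([0.0018, 0.0499])]
arm, shoe y (top cam frame; catches -.0555, .0265) [56, array([0.0195, 0.0325]), 317, array([0.0017, 0.0498])]
```

View pics/end.png

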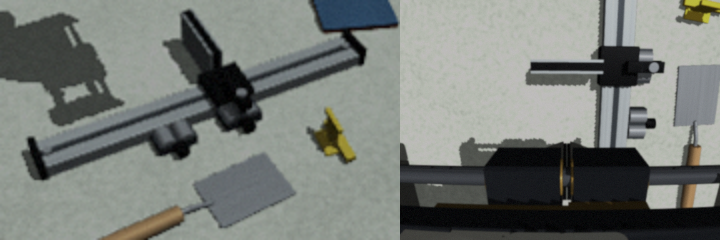

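The picture shows the stop's arm (655,67 in the right half) centred between the two ridges of the second catch. The arm is clear, and the clip, spatula and tile have not moved.

```bash
python3 -c "
from cell import manip
print(manip.hand_in())"
```

```text
the job is handed in; nothing more can be done
None
```

The stop was pushed over the first catch and is seated in the second, its roller within about 1 mm of the catch's middle by the top camera; the arm is clear, the job is handed in, and no verdict was returned.

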